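# Fetch the sauce dish from behind the shaker and the oil bottle

### The job

Serve the small white sauce dish that stands behind the steel shaker and the oil bottle on the condiment stand. First set the shaker and the bottle aside, both standing upright on the chopping board, without moving the dish; then stand the dish on the middle of the cork coaster beside the soup, and only after that put the shaker and the bottle back upright on the stand, each on the very seat it came from. Leave the soup bowl where it is.

Things in the scene. Friction and masses are not known exactly. Their poses are not given: they have to be found in the camera images.
- shaker: plain steel pepper shaker with a domed top, round, diameter 58 mm, height 95 mm, 0.16 kg. Origin: centre of its underside, z up its axis. Grip it across the diameter at about 65 mm height.
- oil_bottle: small green oil bottle with a yellow cap, body 62 x 57 mm, height 141 mm, 0.24 kg, taller than the shaker. Origin: underside; the cap's axis is at x = +2 mm in its own frame, z up. Full width up to 105 mm, then a neck of about 30 mm to 122 mm, then the round cap, diameter 28 mm, up to 141 mm. Grip it by cap and neck at about 130 mm height.
- dish: small white sauce dish, round, rim diameter 67 mm at the top, foot 52 mm, height 21 mm, 35 g. Origin: centre of its underside, z up. It can be gripped from above across the outside of the rim (67 mm wide).
- stand: low metal stand, fixed: base plate x -94 to +82 mm, 196 mm in y, top 12 mm above the worktop. Origin: on the worktop under the dish; -x is the front. Flush dark discs mark the dish seat at (0, 0) and container seats at (-46, +51) and (-46, -51) mm; which container is where varies, each within 3 mm of its seat's centre. Wire rail 40 mm high along the back, x = +70 mm.
- board: wooden chopping board, fixed, 120 mm (x) by 260 mm (y), top 14 mm above the worktop. Origin: centre of its underside.
- coaster: round cork coaster, fixed, diameter 110 mm, top 10 mm above the worktop. Origin: centre of its underside.
- soup_bowl: ribbed bowl of brown soup, diameter 141 mm, height 62 mm, standing loose about 140 mm behind the coaster (+x of it). Origin: centre of its underside. Not to be moved.
Not all that is in view belongs to the job. Leave any yellow look-alike of the dish alone.

How it is judged:
By the outcome, as a careful person would: the job done as asked, in the order asked, and still so for the second after the job is handed in, with the robot touching nothing.
It also fails if it takes over 128 s, if anything falls off the work surface, if the arm or the gripper's body presses on something with over 40 N, if the wrist force passes 120 N, or if a joint passes its speed limit or range.

### The arm

A 7-joint arm with a two-finger parallel gripper is mounted at the origin on a cart in front of the work surface, level with it; the furniture and walls round the work are solid. World frame = base frame: x ahead of the robot, y to its left, z up, the work surface at z = 0. Lengths are in m, angles in rad, forces in N, time in s.
With the tool pointing down it reaches from about 0.4 to 0.85 m from the base axis. Payload 6.9 kg.
Tool frame: the origin (TCP) lies between the finger pads; the fingertips stand 14 mm ahead of it and the grasp point (between the pads) lies 5 mm behind it; z points along the fingers, y is the line along which they close (so a half turn about z gives the same grasp; the last joint's range is limited). The gripper opens to 85 mm and grips with 20 to 120 N. Pads are 22 mm wide; open, the fingers measure 114 mm over their backs; the gripper's body (76 mm by 85 mm) begins 54 mm behind the grasp point. The pads swing forward as they close: fully open they stand 13 mm farther back than shut.
Start: joints at [1.282, 0.507, -0.238, 1.5, 0.126, 1.149, -0.155], TCP at [0.24, -0.577, 0.245] pointing down, gripper open.
Joint ranges: [-3.08, 3.08], [-0.24, 2.05], [-1.43, 1.35], [0, 2.5], [-1.52, 4.66], [0.17, 1.96], [-2.89, 2.89]. Speed limits (rad/s): [2.39, 2.39, 3.14, 3.14, 3.14, 3.14, 3.14].

### API

Orientations are given as a unit quaternion [w, x, y, z].
In Python, from rig import bot gives the robot as it stands.
- The arm moves only by the tool step_arm, never from a script. Its argument "motion" is a list of rows, each a list of 7 numbers: the shift along the world's x, y, z each as a share of 0.1 m, from -1 to 1, then the turn, a rotation vector about the world's x, y, z each as a share of 60 degrees, from -1 to 1, then the opening, from 0 (shut) to 1 (fully open). In form: [[x, y, z, wx, wy, wz, gripper], ...]. A call has 1 to 5 rows; each row shifts and turns the commanded pose from where the row before left it; what a row does not reach is not made up. A row lasts 1/12 s, in which the tool goes at most 41.7 mm and 7.16 degrees, less where a joint would pass 70% of its speed; a pose out of reach is approached as far as the arm can. A call with a number of a shift or a turn outside -1 to 1 is refused whole. A call with a gripper value outside its range is refused whole. The fingers move at their own pace and stop on an object; "squeeze" is the grip in N (left out, the last holds). Time passes only in rows, so rows that do not move let the fingers close. It gives the time, the measured TCP pose, the force, the opening and the grip force at its end, in the units of the state.
- bot.read_state(): the state, without advancing time (a new reading comes with each control period).
- bot.capture(name): name is "scene" or "top" or "wrist"; returns (picture, depth): 400x640x3 uint8, red, green, blue; 400x640 float32, m along the optical axis (not along the pixel's ray), 0 where there is no reading.
- bot.get_calibration(name): a dict with "camera_matrix" (3x3 intrinsics, pixels), "position" and "attitude" of the camera in the world; the wrist camera has in their place "mount" (4x4, takes a point from camera to tool coordinates, whose origin is the TCP and whose axes are the flange's). Camera axes: x right, y up, looking along -z (the intrinsics and any distortion apply to the point x, -y, -z); pixel columns grow to the right and rows downward; lengths in m; the calibration is good to about 2 mm. A picture is of the moment at which its call begins: read the wrist's pose just before it. get_calibration takes no time and is no camera call.
- bot.close_job(): hands the job in; it is judged then, once.
Trained networks look in the newest picture that a camera, given by its name, has taken for a name from the list of things; names that differ only in an ending like _2 or _b are one class to them, and where a whole thing is asked for, a point or a joint stands for the part that bears it (a point fixed in the world has none). Each returns a list of dicts, best first, with "score" (0 to 1); they miss things now and then, are a little off and sometimes report something else, mostly with a low value. They report only what shows in the picture. A call takes as long as a camera call. They do not tell look-alikes from the thing itself.
- bot.trace(query, camera): "pixels" (400x640 bool, what is visible of it) and "box" ([left, top, right, bottom] in pixels, round what is visible of it).
The state is a dict: "time_s": time; "joints": joint angles; "dq": joint speeds; "effort": joint torques, N m; "eef_pos": TCP position; "tcp_rot": TCP orientation; "contact_force": force on the tool from outside, world axes, zero at the start; "torque": the same for the moment, N m; "gripper_width": finger opening in m; "gripper_force": force on a finger pad.
Only numpy, scipy, OpenCV 4.12 (cv2) and the standard library are available. Lean on these libraries where they do the work, as an engineer would, in place of code of your own. Each camera call takes 0.05 s, during which the arm holds its last target. There are 200 camera calls.

## Working session

There is one attempt and no reset: what is moved stays moved. The work goes in short steps, Python scripts to look and compute and a tool call to move; the robot and the scene stay as the last step left them, time stands still between calls to the robot, and variables do not carry over. Pictures are saved under pics/ and viewed, at most 14 in all, crops included, and the job is handed in when it is done.

Besides the shell and the picture viewer there is one more tool, called after "Call:" by a JSON object that holds its "api" and its "payload". step_arm: Moves the arm, as the interface text tells. Its arguments: {"type":"object","properties":{"motion":{"type":"array","items":{"type":"array","items":{"type":"number","minimum":-1,"maximum":1}}},"squeeze":{"type":"number"}},"required":["motion"]}

```bash
mkdir -p pics; ls
cat > h.py <<'E'
import numpy as np, cv2
from rig import bot
from scipy.spatial.transform import Rotation as R
def rot(q): return R.from_quat([q[1],q[2],q[3],q[0]]).as_matrix()
def campose(name,st=None):
    c=bot.get_calibration(name)
    if 'mount' in c:
        M=np.array(c['mount']); Rt=rot(st['tcp_rot']); return Rt@M[:3,:3], Rt@M[:3,3]+np.array(st['eef_pos'])
    a=np.array(c['attitude']); 
    return (rot(a) if a.shape==(4,) else a), np.array(c['position'])
def cloud(name,depth,st=None):
    K=np.array(bot.get_calibration(name)['camera_matrix']); Rc,t=campose(name,st)
    v,u=np.mgrid[:400,:640]; d=depth
    p=np.stack([(u-K[0,2])/K[0,0]*d,-(v-K[1,2])/K[1,1]*d,-d],-1)
    return p@Rc.T+t
def save(n,im): cv2.imwrite('pics/'+n+'.png',im[:,:,::-1])
E
python3 - <<'E'
from h import *
for n in ('scene','top'):
    c=bot.get_calibration(n); print(n,c)
    im,d=bot.capture(n); save(n,im); P=cloud(n,d); np.save(n+'.npy',P)
    for q in ('shaker','oil_bottle','dish','stand','board','coaster','soup_bowl'):
        for r in bot.trace(q,n)[:3]:
            m=r['pixels']&(d>0); p=P[m]
            if len(p): print(q,round(r['score'],2),r['box'],len(p),'med',np.median(p,0).round(3),'lo',np.percentile(p,3,0).round(3),'hi',np.percentile(p,97,0).round(3))
print(bot.read_state())
E
```

```text
pics
scene {'camera_matrix': array([[424.86029053,   0.        , 308.95926341],
       [  0.        , 424.86029053, 198.80776552],
       [  0.        ,   0.        ,   1.        ]]), 'position': array([-0.15813566,  0.41510365,  1.02982508]), 'attitude': array([-0.44541356, -0.1658232 ,  0.29387285,  0.82930584])}
shaker 0.98 [229.9, 257.5, 261.4, 291.6] 684 med [0.383 0.263 0.095] lo [0.371 0.237 0.02 ] hi [0.417 0.287 0.107]
oil_bottle 0.77 [197.0, 268.5, 225.2, 305.5] 779 med [0.389 0.36  0.097] lo [0.377 0.335 0.023] hi [0.412 0.385 0.154]
dish 0.88 [268.9, 234.8, 295.0, 258.0] 394 med [0.452 0.126 0.009] lo [0.417 0.099 0.   ] hi [0.478 0.156 0.022]
dish 0.69 [210.2, 265.4, 234.1, 286.4] 368 med [0.456 0.304 0.021] lo [0.417 0.28  0.014] hi [0.478 0.325 0.034]
stand 0.66 [181.4, 240.6, 274.0, 322.4] 2599 med [0.451 0.316 0.012] lo [0.357 0.216 0.   ] hi [0.539 0.404 0.043]
board 0.88 [354.0, 153.5, 435.4, 204.0] 2239 med [ 0.473 -0.303  0.013] lo [ 0.42  -0.431  0.008] hi [ 0.531 -0.187  0.018]
board 0.25 [183.6, 242.5, 270.9, 323.8] 2464 med [0.434 0.315 0.012] lo [0.356 0.216
[... 1577 characters left out ...]
.50745333, -0.23760304,  1.50015769,  0.12574113,
        1.14891587, -0.15482908]), 'dq': array([-1.26322516e-03, -1.64067558e-03,  1.42010134e-04,  1.98839957e-03,
        2.62300441e-04,  2.49150323e-05,  4.47988317e-04]), 'effort': array([-5.09289512e-04, -6.20271921e+01, -2.18454704e+00, -2.49940628e+01,
        1.41137140e-02,  2.23510739e-03,  1.60077929e-05]), 'eef_pos': array([ 0.24034948, -0.57694562,  0.24531872]), 'tcp_rot': array([ 2.69057513e-05,  9.80585070e-01,  1.96094163e-01, -9.36652248e-06]), 'contact_force': array([-0.2009163 ,  0.75447475,  0.37332177]), 'torque': array([-0.03178538,  0.00242419,  0.03423845]), 'gripper_force': 0.0, 'gripper_width': 0.08559305489527702}
```

Run:
```python
import cv2,numpy as np
a=cv2.imread('pics/scene.png');cv2.imwrite('pics/s2.png',cv2.resize(a,(800,500),interpolation=cv2.INTER_CUBIC))
b=cv2.imread('pics/top.png')[90:330,150:490];cv2.imwrite('pics/t2.png',cv2.resize(b,(800,565),interpolation=cv2.INTER_CUBIC))
# fits
def fit(pts,r=None):
    from scipy.optimize import least_squares
    f=(lambda q:np.hypot(*(pts-q[:2]).T)-(r or q[2]))
    return least_squares(f,[*pts.mean(0),.03],loss='soft_l1',f_scale=.002).x.round(4)
for n in('scene','top'):
    P=np.load(n+'.npy').reshape(-1,3);x,y,z=P.T
    g=lambda a,b,c,d,e,f:P[(x>a)&(x<b)&(y>c)&(y<d)&(z>e)&(z<f)]
    q=g(.3,.56,.2,.42,.008,.016);print(n,'plate',np.percentile(q,[1,99],axis=0).round(3).tolist(),len(q))
    q=g(.5,.56,.2,.42,.03,.046);print('rail',q.mean(0).round(4),np.percentile(q,[2,98],axis=0).round(3).tolist())
    q=g(.33,.46,.2,.31,.05,.085);print('shaker side',fit(q[:,:2],.029),len(q))
    q=g(.33,.46,.2,.31,.098,.12);print('shaker top',q.mean(0).round(4),len(q))
    q=g(.33,.46,.31,.42,.146,.16);print('cap top',q.mean(0).round(4),len(q))
    q=g(.33,.43,.31,.42,.03,.11);print('bottle body',np.percentile(q,[1,99],axis=0).round(3).tolist())
    q=g(.41,.49,.26,.35,.028,.037);print('dish rim',fit(q[:,:2],.0325),q.mean(0).round(4),len(q))
```

```text
scene plate [[0.351, 0.209, 0.008], [0.53, 0.406, 0.016]] 2251
rail [0.5187 0.3057 0.0416] [[0.512, 0.226, 0.034], [0.525, 0.382, 0.045]]
shaker side [0.4009 0.2586 0.03  ] 148
shaker top [0.3969 0.2602 0.1037] 327
cap top [0.4025 0.3578 0.152 ] 107
bottle body [[0.376, 0.33, 0.032], [0.416, 0.39, 0.109]]
dish rim [0.4464 0.3093 0.03  ] [0.4588 0.3019 0.0314] 77
top plate [[0.352, 0.207, 0.008], [0.531, 0.402, 0.016]] 1899
rail [0.5185 0.3005 0.0408] [[0.512, 0.224, 0.034], [0.526, 0.378, 0.046]]
shaker side [0.3993 0.2578 0.03  ] 49
shaker top [0.3987 0.2561 0.1037] 291
cap top [0.4036 0.3551 0.1521] 81
bottle body [[0.376, 0.322, 0.031], [0.428, 0.384, 0.11]]
dish rim [0.4455 0.3063 0.03  ] [0.4516 0.3105 0.0316] 87
```

View pics/s2.png

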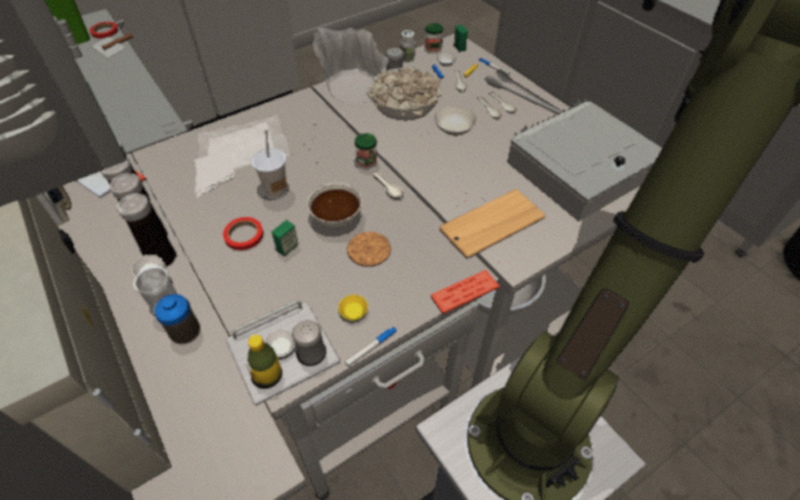

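View pics/t2.png

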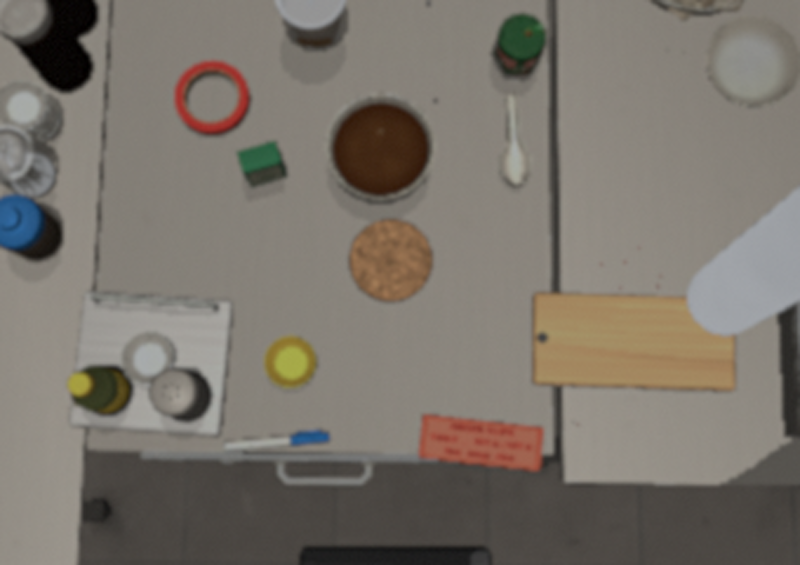

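The scene is clear. The yellow look-alike is at (0.45, 0.127), and the white dish on the stand is at (0.447, 0.307). In front of it, the shaker is at about (0.400, 0.257) and the bottle cap at about (0.403, 0.356). The board is at about (0.474, -0.305), the coaster at (0.579, 0.001), and the bowl at (0.724, 0.014). All heights match the sizes given.

Call:
{"api": "step_arm", "payload": {"motion": [[0.21, 0.287, 0, 0, 0, -0.094, 1], [0.21, 0.287, 0, 0, 0, -0.094, 1], [0.21, 0.287, 0, 0, 0, -0.094, 1], [0.21, 0.287, 0, 0, 0, -0.094, 1], [0.21, 0.287, 0, 0, 0, 0, 1]], "squeeze": 30}}

```text
time_s: 1.22
eef_pos: [0.3461, -0.432, 0.2454]
tcp_rot: [0.0, 1.0, -0.003, 0.0]
contact_force: [0.5, 0.5, 0.5]
gripper_width: 0.0852
gripper_force: 0.0
```

Call:
{"api": "step_arm", "payload": {"motion": [[0.21, 0.287, 0, 0, 0, 0, 1], [0.21, 0.287, 0, 0, 0, 0, 1], [0.21, 0.287, 0, 0, 0, 0, 1], [0.21, 0.287, 0, 0, 0, 0, 1], [0.21, 0.287, 0, 0, 0, 0, 1]]}}

```text
time_s: 1.63
eef_pos: [0.4512, -0.2884, 0.2456]
tcp_rot: [0.0, 1.0, 0.0, 0.0]
contact_force: [1.1, -0.4, -1.0]
gripper_width: 0.0851
gripper_force: 0.0
```

Call:
{"api": "step_arm", "payload": {"motion": [[0, 0.39, 0, 0, 0, 0, 1], [0, 0.39, 0, 0, 0, 0, 1], [0, 0.39, 0, 0, 0, 0, 1], [0, 0.39, 0, 0, 0, 0, 1], [0, 0.39, 0, 0, 0, 0, 1]]}}

```text
time_s: 2.05
eef_pos: [0.4501, -0.0931, 0.2455]
tcp_rot: [0.0, 1.0, 0.0, 0.0]
contact_force: [1.0, 0.1, -0.5]
gripper_width: 0.0854
gripper_force: 0.0
```

Call:
{"api": "step_arm", "payload": {"motion": [[0, 0.39, 0, 0, 0, 0, 1], [0, 0.39, 0, 0, 0, 0, 1], [0, 0.39, 0, 0, 0, 0, 1], [0, 0.39, 0, 0, 0, 0, 1], [0, 0.39, 0, 0, 0, 0, 1]]}}

```text
time_s: 2.47
eef_pos: [0.4501, 0.1019, 0.2457]
tcp_rot: [-0.0, 1.0, 0.0, 0.0]
contact_force: [0.5, -0.4, -0.4]
gripper_width: 0.0854
gripper_force: 0.0
```

Call:
{"api": "step_arm", "payload": {"motion": [[-0.12, 0.39, 0, 0, 0, 0, 1], [-0.12, 0.39, 0, 0, 0, 0, 1], [-0.12, 0.39, 0, 0, 0, 0, 1], [-0.12, 0.3, 0, 0, 0, 0, 1], [0, 0, 0, 0, 0, 0, 1]]}}

```text
time_s: 2.88
eef_pos: [0.3991, 0.2542, 0.2459]
tcp_rot: [-0.002, 1.0, 0.005, -0.0]
contact_force: [-0.2, 0.5, 0.0]
gripper_width: 0.0853
gripper_force: 0.0
```

```bash
cat > w.py <<'E'
from h import *
import sys
st=bot.read_state(); im,d=bot.capture('wrist'); save(sys.argv[1],im); P=cloud('wrist',d,st); np.save('w.npy',P)
print(st['eef_pos'],st['tcp_rot'],bot.get_calibration('wrist')['mount'].round(3).tolist())
for q in sys.argv[2:]:
    for r in bot.trace(q,'wrist')[:2]:
        p=P[r['pixels']&(d>0)]
        if len(p)<20: continue
        t=p[p[:,2]>np.percentile(p[:,2],95)-.006]
        c,rad=cv2.minEnclosingCircle(t[:,:2].astype('f4')*1000)
        print(q,round(r['score'],2),r['box'],len(p),'zmax',np.percentile(p[:,2],98).round(4),'topmean',t.mean(0).round(4),'circ',np.round(c,1),round(rad,1))
E
python3 w.py w1 shaker oil_bottle dish stand
```

```text
[0.39914709 0.2542165  0.24591686] [-2.23638522e-03  9.99983342e-01  5.32073394e-03 -5.64497853e-05] [[-0.001, 0.946, 0.325, 0.083], [1.0, 0.001, 0.001, 0.001], [0.001, 0.325, -0.946, -0.129], [0.0, 0.0, 0.0, 1.0]]
shaker 0.89 [280.3, 141.3, 347.0, 216.1] 3890 zmax 0.1076 topmean [0.3998 0.256  0.1047] circ [398.8 256.2] 27.3
oil_bottle 0.79 [159.2, 137.6, 251.0, 222.0] 4952 zmax 0.1544 topmean [0.4041 0.353  0.1532] circ [402.7 354. ] 14.2
dish 0.9 [235.9, 88.5, 302.4, 156.6] 3380 zmax 0.0343 topmean [0.4447 0.307  0.0316] circ [445.1 305. ] 33.5
dish 0.66 [407.2, 90.3, 471.8, 163.3] 3260 zmax 0.0222 topmean [0.4427 0.1194 0.0195] circ [443.  124.5] 33.8
stand 0.89 [179.1, 26.6, 368.6, 206.1] 19081 zmax 0.0439 topmean [0.5173 0.2997 0.0431] circ [517.8 300. ] 80.4
```

View pics/w1.png

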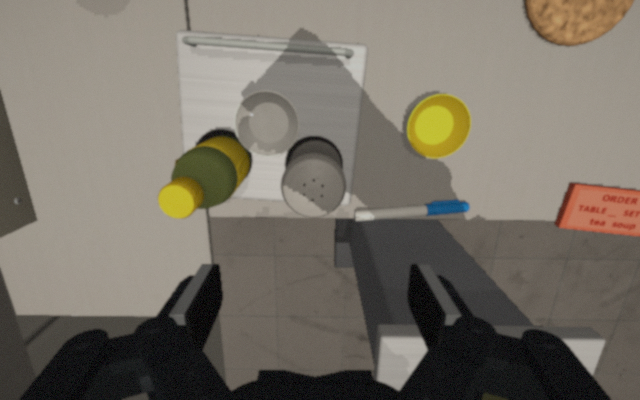

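The shaker top is at pixel (313,178), the cap at (180,197) and the white dish at (267,122). The wrist camera puts the shaker at (0.399, 0.2565), the cap at (0.4035, 0.3545) and the dish at (0.445, 0.3057), which agrees with the other cameras. I'll descend on the shaker now.

Call:
{"api": "step_arm", "payload": {"motion": [[0, 0.02, -0.4, 0, 0, 0, 0.9], [0, 0, -0.4, 0, 0, 0, 0.9], [0, 0, -0.4, 0, 0, 0, 0.9], [0, 0, -0.3, 0, 0, 0, 0.9], [0, 0, -0.24, 0, 0, 0, 0.9]]}}

```text
time_s: 3.55
eef_pos: [0.4024, 0.2469, 0.069]
tcp_rot: [0.001, 1.0, -0.001, -0.001]
contact_force: [-0.7, 0.7, 0.6]
gripper_width: 0.0771
gripper_force: 0.1
```

Call:
{"api": "step_arm", "payload": {"motion": [[0, 0, 0, 0, 0, 0, 0.9], [0, 0, 0, 0, 0, 0, 0.5], [0, 0, 0, 0, 0, 0, 0.5], [0, 0, 0, 0, 0, 0, 0.5], [0, 0, 0, 0, 0, 0, 0.5]]}}

```text
time_s: 3.97
eef_pos: [0.4032, 0.2491, 0.0727]
tcp_rot: [-0.0, 1.0, 0.0, 0.001]
contact_force: [-0.0, 0.2, -1.1]
gripper_width: 0.0572
gripper_force: 32.1
```

Call:
{"api": "step_arm", "payload": {"motion": [[0, 0, 0.1, 0, 0, 0, 0.5], [0, 0, 0.2, 0, 0, 0, 0.5], [0, 0, 0.3, 0, 0, 0, 0.5], [0, 0, 0.3, 0, 0, 0, 0.5], [0, 0, 0.1, 0, 0, 0, 0.5]]}}

```text
time_s: 4.38
eef_pos: [0.4036, 0.25, 0.1759]
tcp_rot: [-0.001, 1.0, 0.0, 0.003]
contact_force: [0.1, 0.0, -1.2]
gripper_width: 0.0577
gripper_force: 32.5
```

Call:
{"api": "step_arm", "payload": {"motion": [[0.05, -0.2, 0, 0, 0, 0, 0.5], [0.055, -0.3, 0, 0, 0, 0, 0.5], [0.055, -0.38, 0, 0, 0, 0, 0.5], [0.055, -0.38, 0, 0, 0, 0, 0.5], [0.055, -0.38, 0, 0, 0, 0, 0.5]]}}

```text
time_s: 4.8
eef_pos: [0.4293, 0.0834, 0.1723]
tcp_rot: [0.0, 1.0, 0.001, 0.001]
contact_force: [1.1, -1.0, -0.7]
gripper_width: 0.0574
gripper_force: 32.5
```

Call:
{"api": "step_arm", "payload": {"motion": [[0.055, -0.38, 0, 0, 0, 0, 0.5], [0.055, -0.38, 0, 0, 0, 0, 0.5], [0.055, -0.38, 0, 0, 0, 0, 0.5], [0.055, -0.38, 0, 0, 0, 0, 0.5], [0.055, -0.38, 0, 0, 0, 0, 0.5]]}}

```text
time_s: 5.22
eef_pos: [0.4567, -0.1071, 0.1725]
tcp_rot: [0.0, 1.0, 0.0, 0.001]
contact_force: [0.7, 0.5, -1.8]
gripper_width: 0.0573
gripper_force: 32.5
```

Call:
{"api": "step_arm", "payload": {"motion": [[0.055, -0.38, 0, 0, 0, 0, 0.5], [0.055, -0.3, 0, 0, 0, 0, 0.5], [0.055, -0.2, 0, 0, 0, 0, 0.5], [0.01, -0.1, 0, 0, 0, 0, 0.5], [0, 0, 0, 0, 0, 0, 0.5]]}}

```text
time_s: 5.63
eef_pos: [0.4741, -0.2054, 0.1717]
tcp_rot: [0.001, 1.0, -0.001, 0.0]
contact_force: [-0.2, -0.9, -2.0]
gripper_width: 0.0573
gripper_force: 32.6
```

Call:
{"api": "step_arm", "payload": {"motion": [[0, -0.2, -0.2, 0, 0, 0, 0.5], [0, -0.15, -0.3, 0, 0, 0, 0.5], [0, 0, -0.3, 0, 0, 0, 0.5], [0, 0, -0.1, 0, 0, 0, 0.5], [0, 0, 0, 0, 0, 0, 0.5]]}}

```text
time_s: 6.05
eef_pos: [0.4729, -0.2353, 0.0796]
tcp_rot: [-0.002, 1.0, 0.002, -0.002]
contact_force: [0.2, 0.1, -0.3]
gripper_width: 0.0573
gripper_force: 32.9
```

Call:
{"api": "step_arm", "payload": {"motion": [[0, 0, -0.02, 0, 0, 0, 0.5], [0, 0, -0.02, 0, 0, 0, 0.5], [0, 0, -0.02, 0, 0, 0, 0.5], [0, 0, 0, 0, 0, 0, 0.5]]}}

```text
time_s: 6.38
eef_pos: [0.475, -0.2377, 0.0762]
tcp_rot: [0.0, 1.0, 0.001, 0.001]
contact_force: [0.2, -0.7, -1.5]
gripper_width: 0.0575
gripper_force: 32.9
```

Call:
{"api": "step_arm", "payload": {"motion": [[0, 0, -0.01, 0, 0, 0, 0.5], [0, 0, -0.01, 0, 0, 0, 0.5], [0, 0, 0, 0, 0, 0, 0.5]]}}

```text
time_s: 6.63
eef_pos: [0.475, -0.238, 0.0744]
tcp_rot: [0.0, 1.0, 0.001, 0.001]
contact_force: [-0.9, 0.5, 7.5]
gripper_width: 0.0573
gripper_force: 33.3
```

Call:
{"api": "step_arm", "payload": {"motion": [[0, 0, 0, 0, 0, 0, 0.9], [0, 0, 0, 0, 0, 0, 0.9], [0, 0, 0, 0, 0, 0, 0.9], [0, 0, 0.1, 0, 0, 0, 0.9], [0, 0, 0.3, 0, 0, 0, 0.9]]}}

```text
time_s: 7.05
eef_pos: [0.4722, -0.2371, 0.111]
tcp_rot: [-0.002, 1.0, 0.001, -0.003]
contact_force: [0.1, 0.1, -0.3]
gripper_width: 0.0772
gripper_force: 0.0
```

Call:
{"api": "step_arm", "payload": {"motion": [[0, 0, 0.4, 0, 0, 0, 0.9], [0, 0, 0.4, 0, 0, 0, 0.9], [0, 0, 0.4, 0, 0, 0, 0.9], [0, 0.2, 0.1, 0, 0, 0, 0.8], [-0.03, 0.38, 0, 0, 0, 0, 0.7]]}}

```text
time_s: 7.47
eef_pos: [0.4732, -0.1839, 0.2475]
tcp_rot: [0.002, 1.0, -0.003, 0.004]
contact_force: [0.8, 1.3, -0.2]
gripper_width: 0.0602
gripper_force: 0.0
```

Call:
{"api": "step_arm", "payload": {"motion": [[-0.05, 0.4, 0, 0, 0, 0, 0.7], [-0.05, 0.4, 0, 0, 0, 0, 0.7], [-0.05, 0.4, 0, 0, 0, 0, 0.7], [-0.05, 0.4, 0, 0, 0, 0, 0.7], [-0.05, 0.4, 0, 0, 0, 0, 0.7]]}}

```text
time_s: 7.88
eef_pos: [0.4456, 0.0218, 0.2441]
tcp_rot: [0.0, 1.0, 0.0, 0.0]
contact_force: [1.4, -0.1, -0.1]
gripper_width: 0.0597
gripper_force: 0.0
```

Call:
{"api": "step_arm", "payload": {"motion": [[-0.05, 0.4, 0, 0, 0, 0, 0.7], [-0.05, 0.4, 0, 0, 0, 0, 0.7], [-0.05, 0.4, 0, 0, 0, 0, 0.7], [-0.05, 0.4, 0, 0, 0, 0, 0.7], [-0.05, 0.4, 0, 0, 0, 0, 0.7]]}}

```text
time_s: 8.3
eef_pos: [0.4206, 0.2218, 0.2442]
tcp_rot: [-0.0, 1.0, 0.0, 0.0]
contact_force: [0.8, 0.1, 0.0]
gripper_width: 0.0595
gripper_force: 0.0
```

Call:
{"api": "step_arm", "payload": {"motion": [[-0.05, 0.4, 0, 0, 0, 0, 0.7], [-0.05, 0.4, 0, 0, 0, 0, 0.7], [-0.05, 0.4, 0, 0, 0, 0, 0.7], [0, 0.1, 0, 0, 0, 0, 0.7], [0, 0, 0, 0, 0, 0, 0.7]]}}

```text
time_s: 8.72
eef_pos: [0.4047, 0.354, 0.2438]
tcp_rot: [-0.001, 1.0, 0.004, -0.0]
contact_force: [-0.0, 0.2, 0.6]
gripper_width: 0.0596
gripper_force: 0.0
```

```bash
python3 w.py w2 oil_bottle dish stand
```

```text
[0.40465727 0.35402374 0.24380645] [-1.26805711e-03  9.99992985e-01  3.51184550e-03 -2.98448350e-04] [[-0.001, 0.946, 0.325, 0.083], [1.0, 0.001, 0.001, 0.001], [0.001, 0.325, -0.946, -0.129], [0.0, 0.0, 0.0, 1.0]]
oil_bottle 0.71 [281.1, 143.2, 343.3, 230.0] 4070 zmax 0.1545 topmean [0.4041 0.3545 0.1533] circ [402.8 354.3] 14.0
dish 0.68 [332.5, 93.8, 398.2, 163.2] 3337 zmax 0.0343 topmean [0.4451 0.3021 0.0315] circ [445.3 304.8] 33.3
dish 0.61 [500.8, 99.1, 565.6, 164.8] 3305 zmax 0.0223 topmean [0.4428 0.1169 0.0195] circ [443.2 124.2] 34.3
stand 0.69 [269.8, 36.1, 465.1, 213.0] 22746 zmax 0.0438 topmean [0.514  0.3033 0.0437] circ [452.5 304.2] 104.3
```

View pics/w2.png

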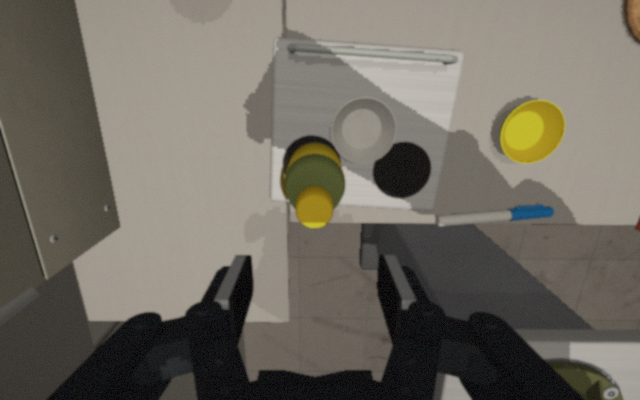

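The bottle is at pixel (313,180) with its cap at (315,205). The empty shaker seat, a dark disc, is at (402,170), and the dish hasn't moved. I'll measure the seat disc and the stand's yaw from this picture, then descend on the cap.

```bash
cat > disc.py <<'E'
from h import *
import sys
f,u0,u1,v0,v1=sys.argv[1],*map(int,sys.argv[2:6])
im=cv2.imread('pics/%s.png'%f).max(2); P=np.load('w.npy')
m=np.zeros(im.shape,'uint8'); m[v0:v1,u0:u1]=(im[v0:v1,u0:u1]<60)
n,l,s,c=cv2.connectedComponentsWithStats(m); k=1+s[1:,4].argmax(); m=l==k
p=P[m]; p=p[abs(p[:,2]-.012)<.006]
print(s[k],c[k],p.mean(0).round(4),cv2.minEnclosingCircle(p[:,:2].astype('f4')*1000))
E
python3 disc.py w2 368 435 135 202
python3 - <<'E'
from h import *
P=np.load('w.npy').reshape(-1,3); q=P[(P[:,0]>.5)&(P[:,0]<.54)&(P[:,1]>.2)&(P[:,1]<.41)&(P[:,2]>.036)&(P[:,2]<.046)]
print(np.polyfit(q[:,1],q[:,0],1),q.mean(0))
print(bot.read_state()['eef_pos'])
E
```

```text
[ 373  143   57   55 2336] [402.18964041 169.96575342] [0.3991 0.2557 0.0129] ((398.5963439941406, 256.57940673828125), 32.10531997680664)
[0.06188027 0.49861456] [0.51729188 0.30183004 0.04298048]
[0.40695303 0.34824967 0.24339932]
```

Call:
{"api": "step_arm", "payload": {"motion": [[0, 0, -0.3, 0, 0, 0, 0.7], [0, 0, -0.3, 0, 0, 0, 0.7], [0, 0, -0.3, 0, 0, 0, 0.7], [0, 0, -0.17, 0, 0, 0, 0.7], [0, 0, 0, 0, 0, 0, 0.7]]}}

```text
time_s: 9.33
eef_pos: [0.4058, 0.3465, 0.1332]
tcp_rot: [0.002, 1.0, -0.001, -0.002]
contact_force: [0.4, -0.3, 0.6]
gripper_width: 0.0597
gripper_force: 0.0
```

Call:
{"api": "step_arm", "payload": {"motion": [[-0.02, 0.07, 0, 0, 0, 0, 0.7], [0, 0, 0, 0, 0, 0, 0.7], [0, 0, 0, 0, 0, 0, 0.7], [0, 0, 0, 0, 0, 0, 0.7]]}}

```text
time_s: 9.67
eef_pos: [0.4049, 0.3576, 0.1377]
tcp_rot: [-0.001, 1.0, 0.0, 0.001]
contact_force: [-0.4, -0.5, 0.9]
gripper_width: 0.0594
gripper_force: 0.0
```

Call:
{"api": "step_arm", "payload": {"motion": [[0, 0, 0, 0, 0, 0, 0.7], [0, 0, 0, 0, 0, 0, 0.7], [0, 0, 0, 0, 0, 0, 0.7]]}}

```text
time_s: 9.92
eef_pos: [0.4045, 0.357, 0.1366]
tcp_rot: [-0.0, 1.0, 0.0, 0.0]
contact_force: [-0.8, 0.2, 0.4]
gripper_width: 0.0596
gripper_force: 0.0
```

Call:
{"api": "step_arm", "payload": {"motion": [[-0.01, -0.025, 0, 0, 0, 0, 0.7], [0, 0, 0, 0, 0, 0, 0.7], [0, 0, 0, 0, 0, 0, 0.2], [0, 0, 0, 0, 0, 0, 0.2], [0, 0, 0, 0, 0, 0, 0.2]], "squeeze": 40}}

```text
time_s: 10.33
eef_pos: [0.4034, 0.3547, 0.1364]
tcp_rot: [-0.0, 1.0, 0.001, 0.0]
contact_force: [0.1, -1.2, 4.1]
gripper_width: 0.0272
gripper_force: 38.9
```

Call:
{"api": "step_arm", "payload": {"motion": [[0, 0, 0, 0, 0, 0, 0.2], [0, 0, 0, 0, 0, 0, 0.2], [0, 0, 0, 0, 0, 0, 0.2]]}}

```text
time_s: 10.58
eef_pos: [0.4034, 0.3546, 0.1364]
tcp_rot: [-0.0, 1.0, 0.0, 0.0]
contact_force: [-0.8, -0.3, 3.8]
gripper_width: 0.0267
gripper_force: 39.0
```

Call:
{"api": "step_arm", "payload": {"motion": [[0, 0, 0.1, 0, 0, 0, 0.2], [0, 0, 0.3, 0, 0, 0, 0.2], [0, 0, 0.4, 0, 0, 0, 0.2], [0, 0, 0.4, 0, 0, 0, 0.2], [0, 0, 0.2, 0, 0, 0, 0.2]]}}

```text
time_s: 11.0
eef_pos: [0.4036, 0.3559, 0.2812]
tcp_rot: [-0.002, 1.0, 0.001, 0.002]
contact_force: [1.5, 0.8, -1.5]
gripper_width: 0.0267
gripper_force: 39.6
```

Call:
{"api": "step_arm", "payload": {"motion": [[0, -0.2, 0, 0, 0, 0, 0.2], [0, -0.3, 0, 0, 0, 0, 0.2], [0.045, -0.38, 0, 0, 0, 0, 0.2], [0.045, -0.38, 0, 0, 0, 0, 0.2], [0.045, -0.38, 0, 0, 0, 0, 0.2]]}}

```text
time_s: 11.42
eef_pos: [0.4163, 0.1891, 0.2767]
tcp_rot: [-0.0, 1.0, 0.001, 0.0]
contact_force: [1.2, 0.6, -1.3]
gripper_width: 0.0265
gripper_force: 39.7
```

Call:
{"api": "step_arm", "payload": {"motion": [[0.045, -0.38, 0, 0, 0, 0, 0.2], [0.045, -0.38, 0, 0, 0, 0, 0.2], [0.045, -0.38, 0, 0, 0, 0, 0.2], [0.045, -0.38, 0, 0, 0, 0, 0.2], [0.045, -0.38, 0, 0, 0, 0, 0.2]]}}

```text
time_s: 11.83
eef_pos: [0.4389, -0.0011, 0.2769]
tcp_rot: [-0.0, 1.0, 0.001, 0.0]
contact_force: [1.1, -0.9, -2.5]
gripper_width: 0.0272
gripper_force: 39.7
```

Call:
{"api": "step_arm", "payload": {"motion": [[0.045, -0.38, 0, 0, 0, 0, 0.2], [0.045, -0.38, 0, 0, 0, 0, 0.2], [0.045, -0.38, 0, 0, 0, 0, 0.2], [0.045, -0.38, 0, 0, 0, 0, 0.2], [0.045, -0.38, 0, 0, 0, 0, 0.2]]}}

```text
time_s: 12.25
eef_pos: [0.4615, -0.1911, 0.2768]
tcp_rot: [-0.0, 1.0, 0.001, 0.0]
contact_force: [1.4, 0.8, -2.1]
gripper_width: 0.0268
gripper_force: 39.7
```

Call:
{"api": "step_arm", "payload": {"motion": [[0.045, -0.38, 0, 0, 0, 0, 0.2], [0.045, -0.38, 0, 0, 0, 0, 0.2], [0.045, -0.38, 0, 0, 0, 0, 0.2], [0, -0.3, 0, 0, 0, 0, 0.2], [0, -0.2, 0, 0, 0, 0, 0.2]]}}

```text
time_s: 12.67
eef_pos: [0.4743, -0.3572, 0.2761]
tcp_rot: [0.0, 1.0, -0.001, -0.0]
contact_force: [0.4, 0.6, -2.5]
gripper_width: 0.0269
gripper_force: 39.8
```

Call:
{"api": "step_arm", "payload": {"motion": [[0, 0, 0, 0, 0, 0, 0.2], [0, 0, 0, 0, 0, 0, 0.2]]}}

```text
time_s: 12.83
eef_pos: [0.4747, -0.3542, 0.2759]
tcp_rot: [-0.001, 1.0, -0.001, -0.0]
contact_force: [0.4, 0.9, -1.4]
gripper_width: 0.0264
gripper_force: 39.8
```

Call:
{"api": "step_arm", "payload": {"motion": [[0, -0.16, -0.2, 0, 0, 0, 0.2], [0, 0, -0.4, 0, 0, 0, 0.2], [0, 0, -0.4, 0, 0, 0, 0.2], [0, 0, -0.25, 0, 0, 0, 0.2], [0, 0, -0.08, 0, 0, 0, 0.2]]}}

```text
time_s: 13.25
eef_pos: [0.4737, -0.3662, 0.1394]
tcp_rot: [-0.003, 1.0, 0.002, -0.003]
contact_force: [-0.2, 0.3, -1.3]
gripper_width: 0.0268
gripper_force: 39.7
```

Call:
{"api": "step_arm", "payload": {"motion": [[0, 0, -0.01, 0, 0, 0, 0.2], [0, 0, -0.01, 0, 0, 0, 0.2], [0, 0, -0.01, 0, 0, 0, 0.2], [0, 0, 0, 0, 0, 0, 0.2]]}}

```text
time_s: 13.58
eef_pos: [0.4764, -0.3698, 0.1423]
tcp_rot: [0.001, 1.0, 0.001, 0.001]
contact_force: [-0.1, 0.2, -1.9]
gripper_width: 0.0269
gripper_force: 39.7
```

Call:
{"api": "step_arm", "payload": {"motion": [[0, 0, -0.015, 0, 0, 0, 0.2], [0, 0, -0.01, 0, 0, 0, 0.2], [0, 0, 0, 0, 0, 0, 0.2], [0, 0, 0, 0, 0, 0, 0.2]]}}

```text
time_s: 13.92
eef_pos: [0.4758, -0.3697, 0.1385]
tcp_rot: [0.0, 1.0, 0.0, 0.001]
contact_force: [0.2, -0.9, 0.8]
gripper_width: 0.0267
gripper_force: 40.2
```

Call:
{"api": "step_arm", "payload": {"motion": [[0, 0, -0.005, 0, 0, 0, 0.2], [0, 0, 0, 0, 0, 0, 0.2], [0, 0, 0, 0, 0, 0, 0.2]]}}

```text
time_s: 14.17
eef_pos: [0.4759, -0.3698, 0.1384]
tcp_rot: [0.001, 1.0, 0.0, 0.001]
contact_force: [-0.5, 0.8, 6.4]
gripper_width: 0.0269
gripper_force: 40.7
```

Call:
{"api": "step_arm", "payload": {"motion": [[0, 0, 0, 0, 0, 0, 0.8], [0, 0, 0, 0, 0, 0, 0.8], [0, 0, 0, 0, 0, 0, 0.8], [0, 0, 0, 0, 0, 0, 0.8], [0, 0, 0.1, 0, 0, 0, 0.8]]}}

```text
time_s: 14.58
eef_pos: [0.4743, -0.3688, 0.1457]
tcp_rot: [-0.001, 1.0, 0.001, -0.001]
contact_force: [0.0, 0.7, 0.4]
gripper_width: 0.0682
gripper_force: 0.0
```

Call:
{"api": "step_arm", "payload": {"motion": [[0, 0, 0.2, 0, 0, 0, 0.8], [0, 0, 0.4, 0, 0, 0, 0.8], [0, 0.1, 0.3, 0, 0, 0, 0.8], [0, 0.25, 0.1, 0, 0, 0, 1], [0, 0.38, 0, 0, 0, 0, 1]]}}

```text
time_s: 15.0
eef_pos: [0.4762, -0.2997, 0.2511]
tcp_rot: [0.002, 1.0, -0.002, 0.003]
contact_force: [0.2, 0.3, 0.4]
gripper_width: 0.0858
gripper_force: 0.0
```

Call:
{"api": "step_arm", "payload": {"motion": [[-0.02, 0.38, 0, 0, 0, 0, 1], [-0.02, 0.38, 0, 0, 0, 0, 1], [-0.02, 0.38, 0, 0, 0, 0, 1], [-0.02, 0.38, 0, 0, 0, 0, 1], [-0.02, 0.38, 0, 0, 0, 0, 1]]}}

```text
time_s: 15.42
eef_pos: [0.465, -0.1047, 0.2482]
tcp_rot: [0.0, 1.0, 0.0, 0.0]
contact_force: [1.6, 0.9, 0.1]
gripper_width: 0.0857
gripper_force: 0.0
```

Call:
{"api": "step_arm", "payload": {"motion": [[-0.02, 0.38, 0, 0, 0, 0, 1], [-0.02, 0.38, 0, 0, 0, 0, 1], [-0.02, 0.38, 0, 0, 0, 0, 1], [-0.02, 0.38, 0, 0, 0, 0, 1], [-0.02, 0.38, 0, 0, 0, 0, 1]]}}

```text
time_s: 15.83
eef_pos: [0.455, 0.0853, 0.2482]
tcp_rot: [0.0, 1.0, 0.0, 0.001]
contact_force: [0.7, -0.1, -0.0]
gripper_width: 0.0854
gripper_force: 0.0
```

Call:
{"api": "step_arm", "payload": {"motion": [[-0.02, 0.38, 0, 0, 0, 0, 1], [-0.02, 0.38, 0, 0, 0, 0, 1], [-0.02, 0.38, 0, 0, 0, 0, 1], [-0.02, 0.38, 0, 0, 0, 0, 1], [-0.02, 0.38, 0, 0, 0, 0, 1]]}}

```text
time_s: 16.25
eef_pos: [0.445, 0.2754, 0.2481]
tcp_rot: [-0.0, 1.0, 0.0, 0.0]
contact_force: [1.5, -0.4, -0.1]
gripper_width: 0.085
gripper_force: 0.0
```

Call:
{"api": "step_arm", "payload": {"motion": [[0, 0.25, 0, 0, 0, 0, 1], [0, 0.1, 0, 0, 0, 0, 1], [0, 0, 0, 0, 0, 0, 1], [0, 0, 0, 0, 0, 0, 1], [0, 0, 0, 0, 0, 0, 1]]}}

```text
time_s: 16.67
eef_pos: [0.4459, 0.3065, 0.2473]
tcp_rot: [0.001, 1.0, -0.001, 0.0]
contact_force: [0.3, -2.0, 0.6]
gripper_width: 0.0858
gripper_force: 0.0
```

```bash
python3 w.py w3 dish stand coaster
python3 - <<'E'
from h import *
im,d=bot.capture('top'); save('t3',im); P=cloud('top',d)
for q in('dish','coaster','soup_bowl'):
  for r in bot.trace(q,'top')[:2]:
    p=P[r['pixels']&(d>0)]; print(q,round(r['score'],2),p.mean(0).round(4))
E
```

```text
[0.44588769 0.30645814 0.24730571] [ 7.95387541e-04  9.99999511e-01 -5.82945816e-04  6.88053094e-05] [[-0.001, 0.946, 0.325, 0.083], [1.0, 0.001, 0.001, 0.001], [0.001, 0.325, -0.946, -0.129], [0.0, 0.0, 0.0, 1.0]]
dish 0.84 [451.3, 139.4, 507.8, 201.2] 2711 zmax 0.0222 topmean [0.4397 0.116  0.0193] circ [443.2 124.5] 33.8
stand 0.79 [229.6, 78.9, 413.0, 242.2] 22730 zmax 0.0437 topmean [0.5175 0.301  0.043 ] circ [497.1 302.1] 83.4
coaster 0.8 [563.5, 2.2, 640.0, 91.3] 6333 zmax 0.0119 topmean [0.5691 0.0122 0.0101] circ [573.    3.7] 53.6
coaster 0.36 [228.2, 79.4, 410.8, 241.3] 22781 zmax 0.0437 topmean [0.5175 0.301  0.043 ] circ [497.9 302.1] 83.2
dish 0.74 [0.4474 0.2995 0.0218]
dish 0.56 [0.4453 0.1282 0.0097]
soup_bowl 0.88 [0.7236 0.013  0.0469]
```

View pics/w3.png

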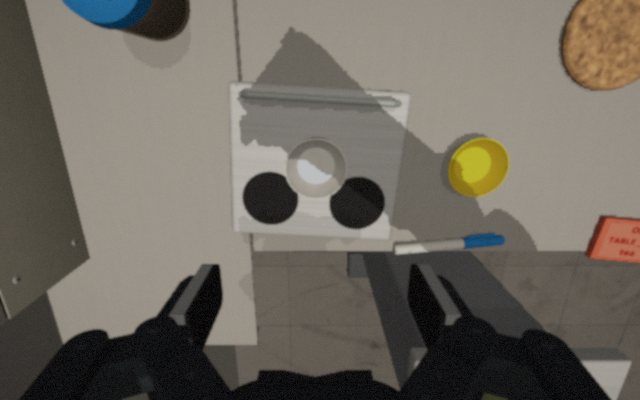

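View pics/t3.png

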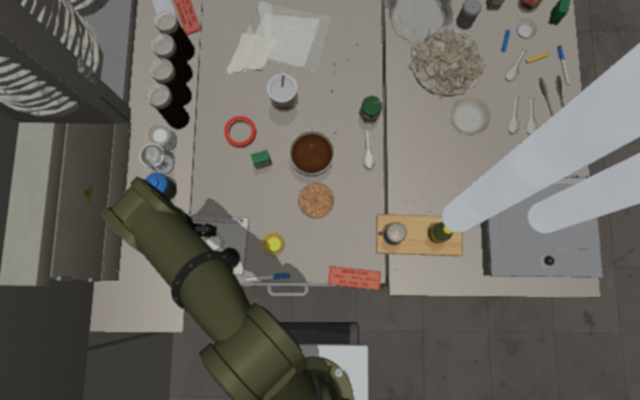

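The wrist view shows the dish at (316,167) and the seat discs at (270,198) and (357,203). The top view shows both containers upright on the board at (395,232) and (440,232). I'll measure the seats and the dish rim.

```bash
python3 disc.py w3 242 300 165 225; python3 disc.py w3 329 387 172 232
python3 - <<'E'
from h import *
P=np.load('w.npy').reshape(-1,3); q=P[(abs(P[:,0]-.445)<.05)&(abs(P[:,1]-.306)<.05)&(P[:,2]>.026)&(P[:,2]<.04)]
print(len(q),q.max(0),cv2.minEnclosingCircle(q[:,:2].astype('f4')*1000), np.percentile(q,[1,99],axis=0))
for n in('top','scene'):
    P=np.load(n+'.npy').reshape(-1,3);q=P[(abs(P[:,0]-.58)<.06)&(abs(P[:,1])<.06)&(P[:,2]>.007)&(P[:,2]<.013)]
    print(n,np.percentile(q,[1,99],axis=0).mean(0))
print(bot.read_state()['eef_pos'])
E
```

```text
[ 244  173   53   50 2042] [269.49804114 198.05337904] [0.4054 0.3589 0.0131] ((404.938232421875, 358.232421875), 31.26970863342285)
[ 331  178   53   50 2034] [357.4100295 202.6425762] [0.3993 0.2556 0.013 ] ((399.2736511230469, 256.235107421875), 31.610074996948242)
1096 [0.47851722 0.33795005 0.03619288] ((445.1158142089844, 305.1078796386719), 33.57853317260742) [[0.41293911 0.27303796 0.02610413]
 [0.47750114 0.33743554 0.03510797]]
top [ 0.57885121 -0.00121547  0.00999784]
scene [0.58030663 0.00182539 0.00997239]
[0.44553363 0.3081061  0.2473674 ]
```

Call:
{"api": "step_arm", "payload": {"motion": [[0, -0.03, -0.3, 0, 0, 0, 1], [0, 0, -0.4, 0, 0, 0, 1], [0, 0, -0.4, 0, 0, 0, 1], [0, 0, -0.4, 0, 0, 0, 1], [0, 0, -0.3, 0, 0, 0, 1]], "squeeze": 20}}

```text
time_s: 17.48
eef_pos: [0.4446, 0.3047, 0.0647]
tcp_rot: [0.0, 1.0, 0.0, -0.001]
contact_force: [-0.6, 0.6, -0.6]
gripper_width: 0.0856
gripper_force: 0.0
```

Call:
{"api": "step_arm", "payload": {"motion": [[0, 0, 0, 0, 0, 0, 1], [0, 0, 0, 0, 0, 0, 1], [0, 0, 0, 0, 0, 0, 1], [0, 0, 0, 0, 0, 0, 1], [0, 0, 0, 0, 0, 0, 1]]}}

```text
time_s: 17.9
eef_pos: [0.4465, 0.3063, 0.0694]
tcp_rot: [-0.001, 1.0, 0.0, 0.002]
contact_force: [0.3, -0.9, -0.1]
gripper_width: 0.0852
gripper_force: 0.0
```

Call:
{"api": "step_arm", "payload": {"motion": [[0, -0.01, -0.15, 0, 0, 0, 1], [0, 0, -0.15, 0, 0, 0, 1], [0, 0, -0.08, 0, 0, 0, 1], [0, 0, 0, 0, 0, 0, 1], [0, 0, 0, 0, 0, 0, 1]]}}

```text
time_s: 18.32
eef_pos: [0.4455, 0.3048, 0.0298]
tcp_rot: [-0.0, 1.0, 0.001, 0.0]
contact_force: [0.3, -0.8, -0.9]
gripper_width: 0.0856
gripper_force: 0.0
```

Call:
{"api": "step_arm", "payload": {"motion": [[0, 0, 0, 0, 0, 0, 1], [0, 0, 0, 0, 0, 0, 1], [0, 0, 0, 0, 0, 0, 1], [0, 0, 0, 0, 0, 0, 1]]}}

```text
time_s: 18.65
eef_pos: [0.4456, 0.3048, 0.0297]
tcp_rot: [-0.0, 1.0, 0.0, 0.0]
contact_force: [-0.6, -0.2, -0.0]
gripper_width: 0.0852
gripper_force: 0.0
```

Call:
{"api": "step_arm", "payload": {"motion": [[0, 0, -0.02, 0, 0, 0, 1], [0, 0, 0, 0, 0, 0, 1], [0, 0, 0, 0, 0, 0, 0.6], [0, 0, 0, 0, 0, 0, 0.6], [0, 0, 0, 0, 0, 0, 0.6]]}}

```text
time_s: 19.07
eef_pos: [0.4453, 0.3046, 0.0277]
tcp_rot: [0.0, 1.0, 0.001, 0.0]
contact_force: [-1.2, -1.6, 5.1]
gripper_width: 0.0639
gripper_force: 20.5
```

Call:
{"api": "step_arm", "payload": {"motion": [[0, 0, 0, 0, 0, 0, 0.6], [0, 0, 0, 0, 0, 0, 0.6]]}}

```text
time_s: 19.23
eef_pos: [0.4453, 0.3046, 0.0278]
tcp_rot: [0.0, 1.0, 0.0, 0.0]
contact_force: [-2.2, -1.4, 6.0]
gripper_width: 0.0639
gripper_force: 20.5
```

Call:
{"api": "step_arm", "payload": {"motion": [[0, 0, 0.05, 0, 0, 0, 0.6], [0, 0, 0.1, 0, 0, 0, 0.6], [0, 0, 0.2, 0, 0, 0, 0.6], [0, 0, 0.3, 0, 0, 0, 0.6], [0, 0, 0.35, 0, 0, 0, 0.6]]}}

```text
time_s: 19.65
eef_pos: [0.4444, 0.304, 0.1278]
tcp_rot: [0.001, 1.0, 0.001, -0.001]
contact_force: [0.0, -0.6, -0.5]
gripper_width: 0.0635
gripper_force: 22.3
```

Call:
{"api": "step_arm", "payload": {"motion": [[0.05, -0.1, 0, 0, 0, 0, 0.6], [0.1, -0.2, 0, 0, 0, 0, 0.6], [0.13, -0.3, 0, 0, 0, 0, 0.6], [0.16, -0.35, 0, 0, 0, 0, 0.6], [0.16, -0.35, 0, 0, 0, 0, 0.6]]}}

```text
time_s: 20.07
eef_pos: [0.5057, 0.1737, 0.1282]
tcp_rot: [-0.0, 1.0, 0.001, 0.001]
contact_force: [0.1, -0.4, -0.4]
gripper_width: 0.0634
gripper_force: 22.3
```

Call:
{"api": "step_arm", "payload": {"motion": [[0.16, -0.35, 0, 0, 0, 0, 0.6], [0.16, -0.35, 0, 0, 0, 0, 0.6], [0.15, -0.35, 0, 0, 0, 0, 0.6], [0.12, -0.3, 0, 0, 0, 0, 0.6], [0.1, -0.2, 0, 0, 0, 0, 0.6]]}}

```text
time_s: 20.48
eef_pos: [0.5751, 0.015, 0.1277]
tcp_rot: [0.001, 1.0, -0.001, 0.0]
contact_force: [-0.2, -0.8, -1.0]
gripper_width: 0.064
gripper_force: 22.3
```

Call:
{"api": "step_arm", "payload": {"motion": [[0.05, -0.15, 0, 0, 0, 0, 0.6], [0, 0, 0, 0, 0, 0, 0.6], [0, 0, 0, 0, 0, 0, 0.6], [0, 0, 0, 0, 0, 0, 0.6], [0, 0, 0, 0, 0, 0, 0.6]]}}

```text
time_s: 20.9
eef_pos: [0.579, 0.0063, 0.1276]
tcp_rot: [-0.0, 1.0, 0.002, 0.0]
contact_force: [-0.1, -0.3, -0.0]
gripper_width: 0.0634
gripper_force: 22.3
```

```bash
python3 w.py w4 dish coaster soup_bowl; python3 -c "
from h import *
print(bot.read_state()['eef_pos'])"
```

```text
[0.57896153 0.00628399 0.12762264] [-4.15299252e-04  9.99998602e-01  1.61887616e-03  4.86351308e-05] [[-0.001, 0.946, 0.325, 0.083], [1.0, 0.001, 0.001, 0.001], [0.001, 0.325, -0.946, -0.129], [0.0, 0.0, 0.0, 1.0]]
dish 0.65 [241.5, 214.4, 389.0, 348.0] 15747 zmax 0.1339 topmean [0.5739 0.0061 0.1312] circ [579.1   5.5] 34.0
dish 0.64 [156.8, 304.9, 181.5, 325.8] 154 zmax 0.0229 topmean [0.474  0.1336 0.0206] circ [471.4 133.8] 11.8
coaster 0.69 [259.3, 126.9, 397.1, 237.4] 11032 zmax 0.012 topmean [ 0.5936 -0.0036  0.0106] circ [580.   -2.8] 54.7
soup_bowl 0.74 [175.4, 1.1, 440.9, 115.6] 21847 zmax 0.0628 topmean [0.6728 0.0117 0.0608] circ [704.5  10.6] 69.0
[0.57920695 0.00555477 0.12744099]
```

View pics/w4.png

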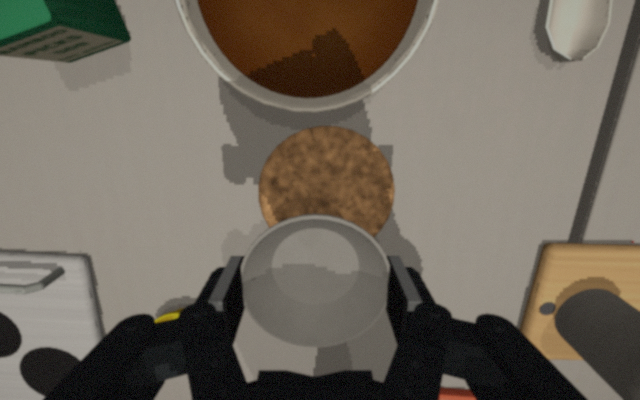

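The dish is held level between the pads at (316,280), over the coaster centred at (328,182), which measures (0.580, -0.0015). I'll shift 7 mm in -y and lower it.

Call:
{"api": "step_arm", "payload": {"motion": [[0.01, -0.07, -0.15, 0, 0, 0, 0.6], [0, 0, -0.25, 0, 0, 0, 0.6], [0, 0, -0.25, 0, 0, 0, 0.6], [0, 0, -0.2, 0, 0, 0, 0.6], [0, 0, -0.1, 0, 0, 0, 0.6]]}}

```text
time_s: 21.52
eef_pos: [0.579, -0.0022, 0.03]
tcp_rot: [-0.0, 1.0, 0.001, -0.002]
contact_force: [-0.6, -0.5, -0.6]
gripper_width: 0.0638
gripper_force: 22.3
```

Call:
{"api": "step_arm", "payload": {"motion": [[0, 0, 0, 0, 0, 0, 0.6], [0, 0, 0, 0, 0, 0, 0.6], [0, 0, 0, 0, 0, 0, 0.6], [0, 0, 0, 0, 0, 0, 0.6], [0, 0, 0, 0, 0, 0, 0.6]]}}

```text
time_s: 21.93
eef_pos: [0.5811, -0.0024, 0.0335]
tcp_rot: [0.0, 1.0, 0.0, 0.001]
contact_force: [-0.5, 0.9, 0.3]
gripper_width: 0.0639
gripper_force: 22.3
```

Call:
{"api": "step_arm", "payload": {"motion": [[-0.01, 0.01, -0.02, 0, 0, 0, 0.6], [0, 0, -0.02, 0, 0, 0, 0.6], [0, 0, -0.02, 0, 0, 0, 0.6], [0, 0, -0.01, 0, 0, 0, 0.6], [0, 0, 0, 0, 0, 0, 0.6]]}}

```text
time_s: 22.35
eef_pos: [0.5793, -0.0014, 0.0258]
tcp_rot: [0.0, 1.0, 0.001, 0.0]
contact_force: [-1.4, 0.1, 6.5]
gripper_width: 0.064
gripper_force: 22.6
```

Call:
{"api": "step_arm", "payload": {"motion": [[0, 0, 0, 0, 0, 0, 0.6], [0, 0, 0, 0, 0, 0, 0.6]]}}

```text
time_s: 22.52
eef_pos: [0.5793, -0.0014, 0.0258]
tcp_rot: [0.0, 1.0, 0.001, 0.0]
contact_force: [-1.6, 0.8, 6.0]
gripper_width: 0.0636
gripper_force: 22.6
```

Call:
{"api": "step_arm", "payload": {"motion": [[0, 0, 0, 0, 0, 0, 1], [0, 0, 0, 0, 0, 0, 1], [0, 0, 0, 0, 0, 0, 1], [0, 0, 0, 0, 0, 0, 1], [0, 0, 0.05, 0, 0, 0, 1]]}}

```text
time_s: 22.93
eef_pos: [0.5788, -0.0015, 0.0295]
tcp_rot: [-0.0, 1.0, 0.001, -0.001]
contact_force: [1.4, 0.4, -0.3]
gripper_width: 0.0855
gripper_force: 0.0
```

Call:
{"api": "step_arm", "payload": {"motion": [[0, 0, 0.2, 0, 0, 0, 1], [0, 0, 0.4, 0, 0, 0, 1], [0, 0, 0.4, 0, 0, 0, 1], [0, 0, 0.4, 0, 0, 0, 1], [0, 0, 0.4, 0, 0, 0, 1]]}}

```text
time_s: 23.35
eef_pos: [0.5788, -0.0013, 0.2125]
tcp_rot: [-0.0, 1.0, 0.001, -0.0]
contact_force: [1.5, 0.2, 0.4]
gripper_width: 0.0849
gripper_force: 0.0
```

Call:
{"api": "step_arm", "payload": {"motion": [[-0.1, -0.2, 0.2, 0, 0, 0, 1], [-0.15, -0.35, 0, 0, 0, 0, 1], [-0.15, -0.35, 0, 0, 0, 0, 1], [-0.15, -0.35, 0, 0, 0, 0, 1], [-0.15, -0.35, 0, 0, 0, 0, 1]]}}

```text
time_s: 23.77
eef_pos: [0.5084, -0.1627, 0.2309]
tcp_rot: [0.0, 1.0, 0.001, 0.0]
contact_force: [0.7, -1.2, -0.9]
gripper_width: 0.0854
gripper_force: 0.0
```

Call:
{"api": "step_arm", "payload": {"motion": [[-0.15, -0.35, 0, 0, 0, 0, 0.9], [-0.15, -0.3, 0, 0, 0, 0, 0.9], [-0.04, -0.12, 0, 0, 0, 0, 0.9], [0, 0, 0, 0, 0, 0, 0.9], [0, 0, 0, 0, 0, 0, 0.9]]}}

```text
time_s: 24.18
eef_pos: [0.4753, -0.2385, 0.2305]
tcp_rot: [-0.0, 1.0, -0.0, 0.0]
contact_force: [1.2, 0.7, 0.4]
gripper_width: 0.0772
gripper_force: 0.0
```

Call:
{"api": "step_arm", "payload": {"motion": [[0, 0, 0, 0, 0, 0, 0.9], [0, 0, 0, 0, 0, 0, 0.9], [0, 0, 0, 0, 0, 0, 0.9]]}}

```text
time_s: 24.43
eef_pos: [0.4761, -0.2368, 0.2304]
tcp_rot: [-0.0, 1.0, 0.002, 0.0]
contact_force: [-0.4, -0.1, -0.4]
gripper_width: 0.0768
gripper_force: 0.0
```

```bash
python3 w.py w5 shaker oil_bottle dish coaster
python3 - <<'E'
from h import *
im,d=bot.capture('top'); save('t5',im); P=cloud('top',d)
q=P.reshape(-1,3); m=(abs(q[:,0]-.58)<.05)&(abs(q[:,1])<.05)&(q[:,2]>.024); print('dish rim',m.sum(),np.percentile(q[m],[1,99],axis=0),np.percentile(q[m],[1,99],axis=0).mean(0))
for t in ('dish','soup_bowl'):
  for r in bot.trace(t,'top')[:2]:
    p=P[r['pixels']&(d>0)]; print(t,round(r['score'],2),p.mean(0).round(4))
print(bot.read_state()['eef_pos'])
E
```

```text
[ 0.47613199 -0.23681898  0.23040672] [-2.42685661e-04  9.99998197e-01  1.87106395e-03  2.16511373e-04] [[-0.001, 0.946, 0.325, 0.083], [1.0, 0.001, 0.001, 0.001], [0.001, 0.325, -0.946, -0.129], [0.0, 0.0, 0.0, 1.0]]
shaker 0.8 [278.8, 146.6, 346.6, 228.5] 4404 zmax 0.1095 topmean [ 0.4724 -0.2351  0.1067] circ [ 471.  -235.1] 27.1
oil_bottle 0.92 [415.8, 145.9, 531.9, 238.4] 6618 zmax 0.1562 topmean [ 0.4765 -0.3677  0.1549] circ [ 475.5 -369.1] 14.1
oil_bottle 0.29 [280.3, 145.5, 346.2, 228.5] 4310 zmax 0.1095 topmean [ 0.4724 -0.2351  0.1067] circ [ 471.  -235.1] 27.1
dish 0.87 [0.1, 172.0, 23.0, 228.9] 883 zmax 0.0228 topmean [0.4398 0.0979 0.0203] circ [439.9 108. ] 27.8
dish 0.75 [24.8, 20.8, 104.0, 103.7] 4539 zmax 0.0326 topmean [0.5817 0.0062 0.0298] circ [580.   -1.5] 34.5
coaster 0.62 [24.5, 3.4, 137.0, 119.8] 5994 zmax 0.0125 topmean [ 0.5814 -0.0192  0.0107] circ [579.7  -3.5] 55.0
dish rim 114 [[ 0.5481416  -0.03067323  0.0242603 ]
 [ 0.6131473   0.03276601  0.03648798]] [0.58064445 0.00104639 0.03037414]
dish 0.66 [0.4466 0.1271 0.0101]
dish 0.59 [5.805e-01 1.000e-04 1.960e-02]
soup_bowl 0.85 [0.7225 0.0129 0.0465]
[ 0.47540337 -0.23834006  0.23026046]
```

View pics/w5.png

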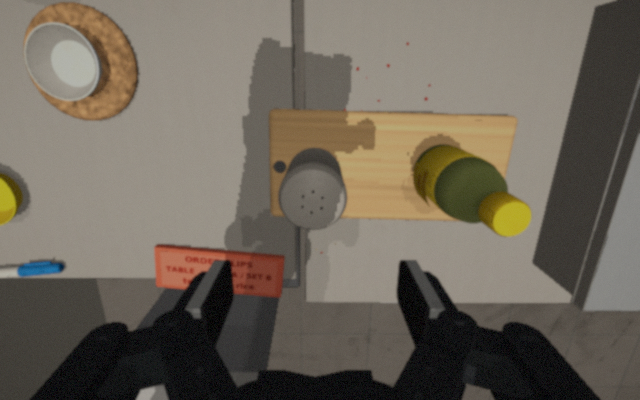

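The dish is centred on the coaster at (65,60), within about 1–2 mm. The shaker stands at (312,190) and the bottle at (470,190) on the board. Now I'll grip the shaker, centred.

Call:
{"api": "step_arm", "payload": {"motion": [[-0.04, 0.02, -0.3, 0, 0, 0, 0.9], [0, 0, -0.4, 0, 0, 0, 0.9], [0, 0, -0.4, 0, 0, 0, 0.9], [0, 0, -0.3, 0, 0, 0, 0.9], [0, 0, -0.16, 0, 0, 0, 0.9]], "squeeze": 30}}

```text
time_s: 25.25
eef_pos: [0.4696, -0.2358, 0.0709]
tcp_rot: [-0.001, 1.0, 0.0, -0.002]
contact_force: [0.2, 0.9, 0.3]
gripper_width: 0.0771
gripper_force: 0.0
```

Call:
{"api": "step_arm", "payload": {"motion": [[0, 0, 0, 0, 0, 0, 0.9], [0, 0, 0, 0, 0, 0, 0.9], [0, 0, 0, 0, 0, 0, 0.9], [0, 0, 0, 0, 0, 0, 0.9]]}}

```text
time_s: 25.58
eef_pos: [0.4724, -0.2368, 0.0758]
tcp_rot: [0.001, 1.0, 0.0, 0.001]
contact_force: [0.1, -0.7, 1.0]
gripper_width: 0.0767
gripper_force: 0.0
```

Call:
{"api": "step_arm", "payload": {"motion": [[0, 0, 0, 0, 0, 0, 0.5], [0, 0, 0, 0, 0, 0, 0.5], [0, 0, 0, 0, 0, 0, 0.5], [0, 0, 0, 0, 0, 0, 0.5], [0, 0, 0, 0, 0, 0, 0.5]]}}

```text
time_s: 26.0
eef_pos: [0.4721, -0.2366, 0.0757]
tcp_rot: [0.001, 1.0, 0.001, 0.001]
contact_force: [-1.1, 1.0, 6.7]
gripper_width: 0.0575
gripper_force: 30.9
```

Call:
{"api": "step_arm", "payload": {"motion": [[0, 0, 0.1, 0, 0, 0, 0.5], [0, 0, 0.2, 0, 0, 0, 0.5], [0, 0, 0.3, 0, 0, 0, 0.5], [0, 0, 0.3, 0, 0, 0, 0.5], [0, 0.1, 0.1, 0, 0, 0, 0.5]]}}

```text
time_s: 26.42
eef_pos: [0.4728, -0.2285, 0.1788]
tcp_rot: [0.002, 1.0, -0.001, 0.003]
contact_force: [1.4, -0.8, 0.3]
gripper_width: 0.057
gripper_force: 32.7
```

Call:
{"api": "step_arm", "payload": {"motion": [[-0.06, 0.2, 0, 0, 0, 0, 0.5], [-0.06, 0.3, 0, 0, 0, 0, 0.5], [-0.06, 0.38, 0, 0, 0, 0, 0.5], [-0.06, 0.38, 0, 0, 0, 0, 0.5], [-0.06, 0.38, 0, 0, 0, 0, 0.5]]}}

```text
time_s: 26.83
eef_pos: [0.4404, -0.0607, 0.1746]
tcp_rot: [0.0, 1.0, 0.0, 0.0]
contact_force: [1.4, 0.7, -2.0]
gripper_width: 0.0571
gripper_force: 32.6
```

Call:
{"api": "step_arm", "payload": {"motion": [[-0.06, 0.38, 0, 0, 0, 0, 0.5], [-0.06, 0.38, 0, 0, 0, 0, 0.5], [-0.06, 0.38, 0, 0, 0, 0, 0.5], [-0.06, 0.38, 0, 0, 0, 0, 0.5], [-0.06, 0.38, 0, 0, 0, 0, 0.5]]}}

```text
time_s: 27.25
eef_pos: [0.4102, 0.1294, 0.1747]
tcp_rot: [0.0, 1.0, 0.001, 0.0]
contact_force: [1.1, 0.1, -1.8]
gripper_width: 0.0572
gripper_force: 32.6
```

Call:
{"api": "step_arm", "payload": {"motion": [[-0.06, 0.38, 0, 0, 0, 0, 0.5], [-0.06, 0.38, 0, 0, 0, 0, 0.5], [0, 0.3, 0, 0, 0, 0, 0.5], [0, 0.2, 0, 0, 0, 0, 0.5], [0, 0, 0, 0, 0, 0, 0.5]]}}

```text
time_s: 27.67
eef_pos: [0.3982, 0.2591, 0.175]
tcp_rot: [-0.002, 1.0, 0.004, 0.0]
contact_force: [0.3, -0.1, -0.9]
gripper_width: 0.0573
gripper_force: 32.7
```

Call:
{"api": "step_arm", "payload": {"motion": [[0, 0, 0, 0, 0, 0, 0.5], [0, 0, 0, 0, 0, 0, 0.5], [0, 0, 0, 0, 0, 0, 0.5], [0, 0, 0, 0, 0, 0, 0.5], [0, 0, 0, 0, 0, 0, 0.5]]}}

```text
time_s: 28.08
eef_pos: [0.3996, 0.2525, 0.1743]
tcp_rot: [0.0, 1.0, -0.0, 0.0]
contact_force: [0.0, -0.0, -1.1]
gripper_width: 0.0573
gripper_force: 32.7
```

Call:
{"api": "step_arm", "payload": {"motion": [[0, 0, -0.1, 0, 0, 0, 0.5], [0, 0, -0.25, 0, 0, 0, 0.5], [0, 0, -0.3, 0, 0, 0, 0.5], [0, 0, -0.2, 0, 0, 0, 0.5], [0, 0, -0.05, 0, 0, 0, 0.5]]}}

```text
time_s: 28.5
eef_pos: [0.3978, 0.2521, 0.0811]
tcp_rot: [0.001, 1.0, 0.0, -0.002]
contact_force: [-0.4, 0.4, -1.3]
gripper_width: 0.0573
gripper_force: 32.8
```

Call:
{"api": "step_arm", "payload": {"motion": [[0, 0, 0, 0, 0, 0, 0.5], [0, 0, 0, 0, 0, 0, 0.5], [0, 0, 0, 0, 0, 0, 0.5], [0, 0, 0, 0, 0, 0, 0.5], [0, 0, 0, 0, 0, 0, 0.5]]}}

```text
time_s: 28.92
eef_pos: [0.3999, 0.2539, 0.0852]
tcp_rot: [-0.0, 1.0, 0.0, 0.001]
contact_force: [0.2, -0.7, -1.0]
gripper_width: 0.0572
gripper_force: 32.8
```

Call:
{"api": "step_arm", "payload": {"motion": [[0, 0, 0, 0, 0, 0, 0.5], [0, 0, 0, 0, 0, 0, 0.5], [0, 0, 0, 0, 0, 0, 0.5], [0, 0, 0, 0, 0, 0, 0.5], [0, 0, 0, 0, 0, 0, 0.5]]}}

```text
time_s: 29.33
eef_pos: [0.3994, 0.2536, 0.0843]
tcp_rot: [-0.0, 1.0, 0.001, 0.0]
contact_force: [-0.9, -0.0, -2.0]
gripper_width: 0.0573
gripper_force: 32.8
```

Call:
{"api": "step_arm", "payload": {"motion": [[0.01, 0.025, -0.02, 0, 0, 0, 0.5], [0, 0, -0.03, 0, 0, 0, 0.5], [0, 0, -0.03, 0, 0, 0, 0.5], [0, 0, -0.015, 0, 0, 0, 0.5], [0, 0, 0, 0, 0, 0, 0.5]]}}

```text
time_s: 29.75
eef_pos: [0.4001, 0.2559, 0.0742]
tcp_rot: [0.0, 1.0, 0.001, -0.0]
contact_force: [0.3, -0.1, -1.4]
gripper_width: 0.057
gripper_force: 32.8
```

Call:
{"api": "step_arm", "payload": {"motion": [[0, 0, 0, 0, 0, 0, 0.5], [0, 0, 0, 0, 0, 0, 0.5], [0, 0, 0, 0, 0, 0, 0.5]]}}

```text
time_s: 30.0
eef_pos: [0.4004, 0.2561, 0.0749]
tcp_rot: [-0.0, 1.0, 0.0, 0.0]
contact_force: [0.7, -0.7, -1.0]
gripper_width: 0.057
gripper_force: 32.8
```

Call:
{"api": "step_arm", "payload": {"motion": [[0, 0, -0.01, 0, 0, 0, 0.5], [0, 0, -0.007, 0, 0, 0, 0.5], [0, 0, 0, 0, 0, 0, 0.5], [0, 0, 0, 0, 0, 0, 0.5]]}}

```text
time_s: 30.33
eef_pos: [0.4005, 0.2562, 0.0737]
tcp_rot: [-0.0, 1.0, 0.001, 0.0]
contact_force: [-0.8, -0.4, 6.8]
gripper_width: 0.0575
gripper_force: 33.2
```

Call:
{"api": "step_arm", "payload": {"motion": [[0, 0, 0, 0, 0, 0, 0.9], [0, 0, 0, 0, 0, 0, 0.9], [0, 0, 0, 0, 0, 0, 0.9], [0, 0, 0.05, 0, 0, 0, 0.9], [0, 0, 0.2, 0, 0, 0, 0.9]]}}

```text
time_s: 30.75
eef_pos: [0.3992, 0.2552, 0.0966]
tcp_rot: [0.001, 1.0, 0.001, -0.002]
contact_force: [-0.2, -0.5, -0.3]
gripper_width: 0.0767
gripper_force: 0.0
```

Call:
{"api": "step_arm", "payload": {"motion": [[0, 0, 0.4, 0, 0, 0, 0.9], [0, 0, 0.4, 0, 0, 0, 0.9], [0, 0, 0.4, 0, 0, 0, 0.9], [0, 0, 0.3, 0, 0, 0, 0.7], [0, -0.2, 0, 0, 0, 0, 0.7]]}}

```text
time_s: 31.17
eef_pos: [0.4019, 0.2414, 0.2545]
tcp_rot: [-0.004, 1.0, 0.003, 0.005]
contact_force: [0.9, 0.9, -1.0]
gripper_width: 0.0598
gripper_force: 0.0
```

Call:
{"api": "step_arm", "payload": {"motion": [[0.05, -0.3, 0, 0, 0, 0, 0.7], [0.05, -0.39, 0, 0, 0, 0, 0.7], [0.05, -0.39, 0, 0, 0, 0, 0.7], [0.05, -0.39, 0, 0, 0, 0, 0.7], [0.05, -0.39, 0, 0, 0, 0, 0.7]]}}

```text
time_s: 31.58
eef_pos: [0.425, 0.0484, 0.2485]
tcp_rot: [-0.0, 1.0, 0.001, 0.0]
contact_force: [1.6, 0.6, 0.0]
gripper_width: 0.06
gripper_force: 0.0
```

Call:
{"api": "step_arm", "payload": {"motion": [[0.05, -0.39, 0, 0, 0, 0, 0.7], [0.05, -0.39, 0, 0, 0, 0, 0.7], [0.05, -0.39, 0, 0, 0, 0, 0.7], [0.05, -0.39, 0, 0, 0, 0, 0.7], [0.05, -0.39, 0, 0, 0, 0, 0.7]]}}

```text
time_s: 32.0
eef_pos: [0.45, -0.1468, 0.2486]
tcp_rot: [0.0, 1.0, 0.001, 0.0]
contact_force: [0.7, 0.4, -0.4]
gripper_width: 0.0595
gripper_force: 0.0
```

Call:
{"api": "step_arm", "payload": {"motion": [[0.05, -0.39, 0, 0, 0, 0, 0.7], [0.05, -0.39, 0, 0, 0, 0, 0.7], [0.05, -0.39, 0, 0, 0, 0, 0.7], [0.05, -0.39, 0, 0, 0, 0, 0.7], [0.05, -0.3, 0, 0, 0, 0, 0.7]]}}

```text
time_s: 32.42
eef_pos: [0.4745, -0.3345, 0.2481]
tcp_rot: [0.0, 1.0, -0.001, -0.0]
contact_force: [0.8, 0.9, -0.6]
gripper_width: 0.0601
gripper_force: 0.0
```

Call:
{"api": "step_arm", "payload": {"motion": [[0, -0.2, 0, 0, 0, 0, 0.7], [0, 0, 0, 0, 0, 0, 0.7], [0, 0, 0, 0, 0, 0, 0.7], [0, 0, 0, 0, 0, 0, 0.7], [0, 0, 0, 0, 0, 0, 0.7]]}}

```text
time_s: 32.83
eef_pos: [0.4757, -0.3494, 0.2484]
tcp_rot: [-0.0, 1.0, 0.002, 0.0]
contact_force: [0.2, 0.3, 0.7]
gripper_width: 0.0597
gripper_force: 0.0
```

Call:
{"api": "step_arm", "payload": {"motion": [[0, 0, 0, 0, 0, 0, 0.7], [0, 0, 0, 0, 0, 0, 0.7], [0, 0, 0, 0, 0, 0, 0.7], [0, 0, 0, 0, 0, 0, 0.7], [0, 0, 0, 0, 0, 0, 0.7]]}}

```text
time_s: 33.25
eef_pos: [0.4754, -0.3507, 0.2482]
tcp_rot: [0.0, 1.0, 0.001, 0.0]
contact_force: [0.0, -1.0, -0.0]
gripper_width: 0.0598
gripper_force: 0.0
```

Call:
{"api": "step_arm", "payload": {"motion": [[0, -0.19, 0, 0, 0, 0, 0.7], [0, 0, 0, 0, 0, 0, 0.7], [0, 0, -0.2, 0, 0, 0, 0.7], [0, 0, -0.3, 0, 0, 0, 0.7], [0, 0, -0.3, 0, 0, 0, 0.7]]}}

```text
time_s: 33.67
eef_pos: [0.4758, -0.3701, 0.168]
tcp_rot: [0.001, 1.0, 0.0, 0.001]
contact_force: [-0.7, -0.3, -1.3]
gripper_width: 0.0598
gripper_force: 0.0
```

Call:
{"api": "step_arm", "payload": {"motion": [[0, 0, -0.2, 0, 0, 0, 0.7], [0, 0, -0.09, 0, 0, 0, 0.7], [0, 0, 0, 0, 0, 0, 0.7], [0, 0, 0, 0, 0, 0, 0.7], [0, 0, 0, 0, 0, 0, 0.7]]}}

```text
time_s: 34.08
eef_pos: [0.4763, -0.3703, 0.1406]
tcp_rot: [0.001, 1.0, 0.0, 0.001]
contact_force: [-0.5, 0.8, -0.4]
gripper_width: 0.06
gripper_force: 0.0
```

Call:
{"api": "step_arm", "payload": {"motion": [[0, 0, 0, 0, 0, 0, 0.7], [0, 0, 0, 0, 0, 0, 0.7], [0, 0, 0, 0, 0, 0, 0.7], [0, 0, 0, 0, 0, 0, 0.7]]}}

```text
time_s: 34.42
eef_pos: [0.4755, -0.3701, 0.1396]
tcp_rot: [0.0, 1.0, 0.0, 0.0]
contact_force: [-0.5, 0.1, -0.1]
gripper_width: 0.0598
gripper_force: 0.0
```

Call:
{"api": "step_arm", "payload": {"motion": [[0, 0, 0, 0, 0, 0, 0.2], [0, 0, 0, 0, 0, 0, 0.2], [0, 0, 0, 0, 0, 0, 0.2], [0, 0, 0, 0, 0, 0, 0.2], [0, 0, 0, 0, 0, 0, 0.2]], "squeeze": 40}}

```text
time_s: 34.83
eef_pos: [0.4754, -0.37, 0.1393]
tcp_rot: [0.0, 1.0, 0.0, 0.0]
contact_force: [-0.9, -0.3, 2.5]
gripper_width: 0.0268
gripper_force: 39.2
```

Call:
{"api": "step_arm", "payload": {"motion": [[0, 0, 0, 0, 0, 0, 0.2], [0, 0, 0, 0, 0, 0, 0.2]]}}

```text
time_s: 35.0
eef_pos: [0.4755, -0.37, 0.1392]
tcp_rot: [0.0, 1.0, 0.001, 0.0]
contact_force: [0.1, 0.4, 3.6]
gripper_width: 0.0268
gripper_force: 39.2
```

Call:
{"api": "step_arm", "payload": {"motion": [[0, 0, 0.1, 0, 0, 0, 0.2], [0, 0, 0.3, 0, 0, 0, 0.2], [0, 0, 0.4, 0, 0, 0, 0.2], [0, 0, 0.4, 0, 0, 0, 0.2], [0, 0, 0.2, 0, 0, 0, 0.2]]}}

```text
time_s: 35.42
eef_pos: [0.4764, -0.3702, 0.2843]
tcp_rot: [0.001, 1.0, 0.001, 0.002]
contact_force: [0.9, -0.0, -1.2]
gripper_width: 0.0268
gripper_force: 39.8
```

Call:
{"api": "step_arm", "payload": {"motion": [[0, 0.2, 0, 0, 0, 0, 0.2], [0, 0.3, 0, 0, 0, 0, 0.2], [-0.045, 0.38, 0, 0, 0, 0, 0.2], [-0.045, 0.38, 0, 0, 0, 0, 0.2], [-0.045, 0.38, 0, 0, 0, 0, 0.2]]}}

```text
time_s: 35.83
eef_pos: [0.4611, -0.2042, 0.2792]
tcp_rot: [-0.0, 1.0, 0.0, -0.0]
contact_force: [1.5, -0.1, -1.4]
gripper_width: 0.0265
gripper_force: 39.8
```

Call:
{"api": "step_arm", "payload": {"motion": [[-0.045, 0.38, 0, 0, 0, 0, 0.2], [-0.045, 0.38, 0, 0, 0, 0, 0.2], [-0.045, 0.38, 0, 0, 0, 0, 0.2], [-0.045, 0.38, 0, 0, 0, 0, 0.2], [-0.045, 0.38, 0, 0, 0, 0, 0.2]]}}

```text
time_s: 36.25
eef_pos: [0.4384, -0.0142, 0.2795]
tcp_rot: [0.0, 1.0, 0.0, 0.0]
contact_force: [1.7, 0.6, -2.0]
gripper_width: 0.0266
gripper_force: 39.8
```

Call:
{"api": "step_arm", "payload": {"motion": [[-0.045, 0.38, 0, 0, 0, 0, 0.2], [-0.045, 0.38, 0, 0, 0, 0, 0.2], [-0.045, 0.38, 0, 0, 0, 0, 0.2], [-0.045, 0.38, 0, 0, 0, 0, 0.2], [-0.045, 0.38, 0, 0, 0, 0, 0.2]]}}

```text
time_s: 36.67
eef_pos: [0.4159, 0.1757, 0.2796]
tcp_rot: [0.0, 1.0, 0.0, 0.0]
contact_force: [1.7, -0.4, -1.7]
gripper_width: 0.0271
gripper_force: 39.8
```

Call:
{"api": "step_arm", "payload": {"motion": [[-0.045, 0.38, 0, 0, 0, 0, 0.2], [-0.045, 0.38, 0, 0, 0, 0, 0.2], [-0.045, 0.38, 0, 0, 0, 0, 0.2], [0, 0.3, 0, 0, 0, 0, 0.2], [0, 0.2, 0, 0, 0, 0, 0.2]]}}

```text
time_s: 37.08
eef_pos: [0.4018, 0.3416, 0.2795]
tcp_rot: [-0.001, 1.0, 0.002, -0.0]
contact_force: [0.8, -0.5, -2.1]
gripper_width: 0.0266
gripper_force: 39.8
```

Call:
{"api": "step_arm", "payload": {"motion": [[0, 0.1, 0, 0, 0, 0, 0.2], [0, 0, 0, 0, 0, 0, 0.2], [0, 0, 0, 0, 0, 0, 0.2], [0, 0, 0, 0, 0, 0, 0.2], [0, 0, 0, 0, 0, 0, 0.2]]}}

```text
time_s: 37.5
eef_pos: [0.4039, 0.3463, 0.2791]
tcp_rot: [0.001, 1.0, -0.001, 0.0]
contact_force: [-0.3, 0.5, -3.0]
gripper_width: 0.0268
gripper_force: 39.8
```

Call:
{"api": "step_arm", "payload": {"motion": [[0, 0, 0, 0, 0, 0, 0.2], [0, 0, 0, 0, 0, 0, 0.2], [0, 0, 0, 0, 0, 0, 0.2], [0, 0, 0, 0, 0, 0, 0.2], [0, 0, 0, 0, 0, 0, 0.2]]}}

```text
time_s: 37.92
eef_pos: [0.4034, 0.3479, 0.2791]
tcp_rot: [-0.0, 1.0, 0.0, 0.0]
contact_force: [0.4, -0.7, -1.8]
gripper_width: 0.0266
gripper_force: 39.8
```

Call:
{"api": "step_arm", "payload": {"motion": [[0.01, 0.088, -0.1, 0, 0, 0, 0.2], [0, 0, -0.3, 0, 0, 0, 0.2], [0, 0, -0.4, 0, 0, 0, 0.2], [0, 0, -0.35, 0, 0, 0, 0.2], [0, 0, -0.15, 0, 0, 0, 0.2]]}}

```text
time_s: 38.33
eef_pos: [0.4026, 0.3556, 0.1442]
tcp_rot: [0.002, 1.0, 0.001, -0.002]
contact_force: [0.3, -0.6, -1.1]
gripper_width: 0.0264
gripper_force: 39.8
```

Call:
{"api": "step_arm", "payload": {"motion": [[0, 0, 0, 0, 0, 0, 0.2], [0, 0, 0, 0, 0, 0, 0.2], [0, 0, 0, 0, 0, 0, 0.2], [0, 0, 0, 0, 0, 0, 0.2], [0, 0, 0, 0, 0, 0, 0.2]]}}

```text
time_s: 38.75
eef_pos: [0.4049, 0.3577, 0.1505]
tcp_rot: [-0.001, 1.0, 0.0, 0.001]
contact_force: [0.1, -0.3, -1.4]
gripper_width: 0.0269
gripper_force: 39.8
```

Call:
{"api": "step_arm", "payload": {"motion": [[0, 0, 0, 0, 0, 0, 0.2], [0, 0, 0, 0, 0, 0, 0.2], [0, 0, 0, 0, 0, 0, 0.2], [0, 0, 0, 0, 0, 0, 0.2], [0, 0, 0, 0, 0, 0, 0.2]]}}

```text
time_s: 39.17
eef_pos: [0.4044, 0.3568, 0.1492]
tcp_rot: [-0.0, 1.0, 0.0, 0.0]
contact_force: [0.3, -0.6, -2.4]
gripper_width: 0.0265
gripper_force: 39.8
```

Call:
{"api": "step_arm", "payload": {"motion": [[0, 0, -0.03, 0, 0, 0, 0.2], [0, 0, -0.04, 0, 0, 0, 0.2], [0, 0, -0.03, 0, 0, 0, 0.2], [0, 0, -0.01, 0, 0, 0, 0.2], [0, 0, 0, 0, 0, 0, 0.2]]}}

```text
time_s: 39.58
eef_pos: [0.4042, 0.3567, 0.1376]
tcp_rot: [0.0, 1.0, 0.001, -0.0]
contact_force: [-0.2, -0.2, -2.8]
gripper_width: 0.0268
gripper_force: 40.0
```

Call:
{"api": "step_arm", "payload": {"motion": [[0, 0, 0, 0, 0, 0, 0.2], [0, 0, -0.01, 0, 0, 0, 0.2], [0, 0, 0, 0, 0, 0, 0.2], [0, 0, 0, 0, 0, 0, 0.2]]}}

```text
time_s: 39.92
eef_pos: [0.4045, 0.3571, 0.1373]
tcp_rot: [-0.0, 1.0, 0.001, 0.0]
contact_force: [-0.3, 0.5, -0.3]
gripper_width: 0.0265
gripper_force: 40.0
```

Call:
{"api": "step_arm", "payload": {"motion": [[0, 0, -0.006, 0, 0, 0, 0.2], [0, 0, 0, 0, 0, 0, 0.2], [0, 0, 0, 0, 0, 0, 0.2]]}}

```text
time_s: 40.17
eef_pos: [0.4046, 0.3572, 0.1372]
tcp_rot: [-0.0, 1.0, 0.0, 0.001]
contact_force: [-0.6, -1.2, 6.0]
gripper_width: 0.0265
gripper_force: 40.7
```

Contact. I'll release, retreat upward and check.

Call:
{"api": "step_arm", "payload": {"motion": [[0, 0, 0, 0, 0, 0, 0.7], [0, 0, 0, 0, 0, 0, 0.7], [0, 0, 0, 0, 0, 0, 0.7], [0, 0, 0, 0, 0, 0, 0.7], [0, 0, 0.05, 0, 0, 0, 0.7]]}}

```text
time_s: 40.58
eef_pos: [0.404, 0.3564, 0.1408]
tcp_rot: [0.001, 1.0, 0.001, -0.001]
contact_force: [-0.9, -0.0, -0.3]
gripper_width: 0.0596
gripper_force: 0.0
```

Call:
{"api": "step_arm", "payload": {"motion": [[0, 0, 0.2, 0, 0, 0, 0.7], [0, 0, 0.3, 0, 0, 0, 0.7], [0, 0, 0.3, 0, 0, 0, 0.7], [0, -0.15, 0.2, 0, 0, 0, 0.7], [0, -0.35, 0, 0, 0, 0, 0.7]]}}

```text
time_s: 41.0
eef_pos: [0.4047, 0.3124, 0.2462]
tcp_rot: [-0.004, 1.0, 0.003, 0.003]
contact_force: [1.1, 0.2, 1.0]
gripper_width: 0.0599
gripper_force: 0.0
```

Call:
{"api": "step_arm", "payload": {"motion": [[0, -0.1, 0, 0, 0, 0, 0.7], [0, 0, 0, 0, 0, 0, 0.7], [0, 0, 0, 0, 0, 0, 0.7], [0, 0, 0, 0, 0, 0, 0.7], [0, 0, 0, 0, 0, 0, 0.7]]}}

```text
time_s: 41.42
eef_pos: [0.404, 0.298, 0.2413]
tcp_rot: [-0.0, 1.0, 0.001, -0.0]
contact_force: [-0.2, -0.3, -0.3]
gripper_width: 0.0599
gripper_force: 0.0
```

```bash
python3 w.py w6 shaker oil_bottle
python3 - <<'E'
from h import *
for n in('top','scene'):
  im,d=bot.capture(n); save(n+'6',im); P=cloud(n,d)
  for q in('dish','coaster','soup_bowl'):
    for r in bot.trace(q,n)[:2]:
      p=P[r['pixels']&(d>0)]; print(n,q,round(r['score'],2),p.mean(0).round(4))
E
```

```text
[0.40404436 0.29804509 0.2413135 ] [-3.73854896e-04  9.99999147e-01  1.21740867e-03 -2.88378383e-04] [[-0.001, 0.946, 0.325, 0.083], [1.0, 0.001, 0.001, 0.001], [0.001, 0.325, -0.946, -0.129], [0.0, 0.0, 0.0, 1.0]]
shaker 0.97 [326.1, 145.1, 394.0, 222.5] 4077 zmax 0.1075 topmean [0.4008 0.2585 0.1047] circ [399.7 258.1] 27.3
top dish 0.71 [0.4443 0.1265 0.0095]
top dish 0.58 [ 5.82e-01 -2.00e-04  2.01e-02]
top coaster 0.97 [ 5.79e-01 -2.00e-04  9.70e-03]
top soup_bowl 0.65 [0.7226 0.0126 0.0471]
scene dish 0.85 [0.5882 0.     0.0204]
scene coaster 0.96 [0.5658 0.0086 0.0096]
scene soup_bowl 0.57 [0.7239 0.0136 0.048 ]
scene soup_bowl 0.41 [0.3879 0.2653 0.0804]
```

View pics/w6.png

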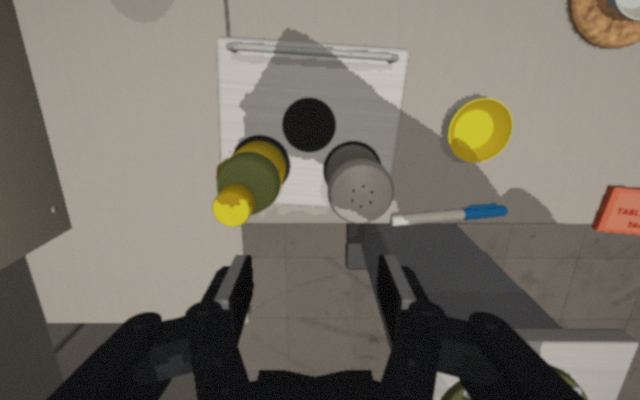

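View pics/scene6.png

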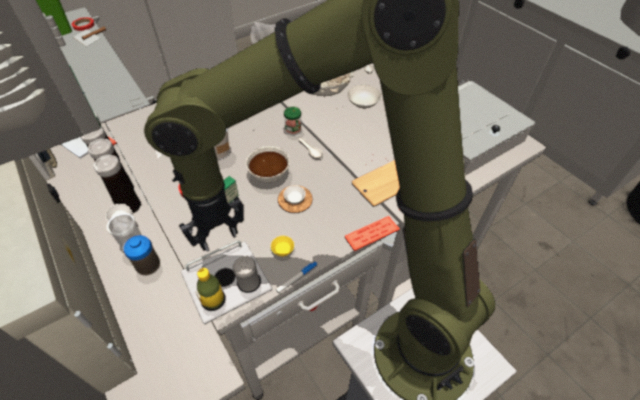

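Both containers stand upright on their seats: the bottle at (245,185), the shaker at (360,190). The dish is centred on the coaster, the bowl hasn't moved, and the gripper is clear.

```bash
python3 -c "
from rig import bot
print(bot.close_job())"
```

```text
the job is handed in; nothing more can be done
None
```

The job is handed in: the dish is centred on the coaster to within about 2 mm, and the shaker and bottle are back upright on their own seats. The soup bowl was not moved, and it took about 42 s of the 128 s allowed.

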